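Clamp a rubber roller at the set force in a screw clamp with a pop-out tab

ROBOT

A 6-joint arm with a two-finger parallel gripper is mounted at the origin on a cart in front of the work surface, level with it; the furniture and walls round the work are solid. World frame = base frame: x ahead of the robot, y to its left, z up, the work surface at z = 0. Lengths are in mm, angles in degrees, forces in N, time in s.
With the tool pointing down it reaches from about 350 to 1000 mm from the base axis. Payload 7.1 kg.
Tool frame: the origin (TCP) lies at the very end of the fingers, on their centre line; the grasp point (between the pads) lies 19 mm behind it; z points along the fingers, y is the line along which they close (so a half turn about z gives the same grasp; the last joint's range is limited). The gripper opens to 85 mm and grips with 20 to 120 N. Pads are 22 mm wide; open, the fingers measure 114 mm over their backs; the gripper's body (76 mm by 85 mm) begins 54 mm behind the grasp point. The pads swing forward as they close: fully open they stand 13 mm farther back than shut.
Start: joints at [72.021, 24.242, 93.386, -0, 62.372, -1.089], TCP at [181.561, 598.03, 231.319] pointing down, gripper open.
Joint ranges: [-172.04, 172.04], [-51.8, 120.97], [4.93, 147.93], [-75.15, 255.16], [6.16, 154.13], [-145.62, 145.62]. Speed limits (degrees/s): [136.94, 136.94, 172.46, 180, 180, 180].

INTERFACE

Orientations are given as [roll, pitch, yaw] about the fixed x, y, z axes, in that order (R = Rz(yaw) Ry(pitch) Rx(roll)).
In Python, from bench import monitor, optics, manip gives the robot as it stands. The module is installed in compiled form; this text tells all that it offers.
- The arm moves only by the tool send_rows, never from a script. Its argument "series" is a list of rows, each a list of 3 entries, a list of its own where there are three numbers: the shift along the tool's x, y, z in mm, then the turn about the tool's z in degrees, then the closure, from -1 (fully open) to 1 (shut). In form: [[[tx, ty, tz], roll, grip], ...]. A call has 1 to 12 rows; each row shifts and turns the commanded pose from where the row before left it, along the tool's axes as they then stand; what a row does not reach is not made up. A row lasts 1/8 s, in which the tool goes at most 62.5 mm and 10.7 degrees, less where a joint would pass 70% of its speed; a pose out of reach is approached as far as the arm can. A call with a gripper value outside its range is refused whole. The fingers move at their own pace and stop on an object; the grip force is fixed at half the most. Time passes only in rows, so rows that do not move let the fingers close. It gives the time, the measured TCP pose, the force, the opening and the grip force at its end, in the units of the state.
- monitor.read_state(): the state, without advancing time (a new reading comes with each control period).
- optics.grab_frame(name): name is "scene" or "top" or "wrist"; returns the picture (400x640x3 uint8, blue, green, red); there is no depth.
- optics.get_calibration(name): a dict with "camera_matrix" (3x3 intrinsics, pixels), "R" (3x3) and "t" (3): a world point X has camera coordinates R X + t; the wrist camera has in their place "hand_eye" (4x4, takes a point from camera to tool coordinates, whose origin is the TCP and whose axes are the flange's). Camera axes: x right, y down, z forward; pixel columns grow to the right and rows downward; lengths in mm; the calibration is good to about 2 mm. A picture is of the moment at which its call begins: read the wrist's pose just before it. get_calibration takes no time and is no camera call.
- manip.hand_in(): hands the job in; it is judged then, once.
The state is a dict: "time": time; "joint_pos": joint angles; "qvel": joint speeds; "effort": joint torques, N m; "tool_pos": TCP position; "eef_rot": TCP orientation; "wrist_force": force on the tool from outside, world axes, zero at the start; "ft_torque": the same for the moment, N m; "gripper_width": finger opening in mm; "grasp_force": force on a finger pad.
Only numpy, scipy, OpenCV 4.12 (cv2) and the standard library are available. Lean on these libraries where they do the work, as an engineer would, in place of code of your own. Each camera call takes 0.05 s, during which the arm holds its last target. There are 200 camera calls.

TASK

Clamp the green roller for work on its hub: lay it flat in the round pocket of the bench clamp, swing the blue clamp arm over it as far as its stop, then turn the black knob clockwise until the red indicator tab pops out of the arm's head. Stop turning as soon as the tab is out, since more force crushes the rubber; let go, and leave the other things on the bench where they are.

Things in the scene. Friction and masses are not known exactly. Their poses are not given: they have to be found in the camera images.
- roller: green pinch roller, loose, a plain disc 42 mm across and 21 mm high (60 g) with a steel hub, lying flat; its origin is the centre of its underside, z up. It starts on the table (z = 0), to the left of the clamp
- nest: the clamp's aluminium block, 70 x 70 mm, with the roller's round pocket: 45.4 mm across (1.5 mm clear all round), 7 mm deep to three rest buttons. Origin: pocket's centre at the buttons' tops, 18 mm above the table; z up, block top at +7 mm, top of the seated roller at +21 mm. x points to the arm's post, 75 mm away. It stands on a grey plate, 10 mm thick, bolted to the table
- pivot (a point): the axis of the arm's upright post, 68 mm above the table. Its x axis points from the arm's head to the pivot: the head, with knob and foot, lies 75 mm away along -x. The arm is 52 to 82 mm above the table (the pivot's cap 86 mm)
- swing (a joint): swing of the blue clamp arm about the post, rad: 0 = over the pocket, against its stop; it grows counter-clockwise seen from above, so the arm is closed clockwise. It starts 1.2 to 1.6 rad open and stays where it is left (friction 0.12 N m, 1.6 N at the head). Turning the knob clockwise holds the arm against the stop
- knob_grip (a point): middle of the black four-sided hand knob, on the screw's axis: 32 mm across its flats, corners rounded (38 mm across them), 22 mm high (11 mm above and below this point), on a neck 24 mm across; 114 mm above the table at screw = 0. Its x and y axes stand square to the flats, z up; it turns with the knob and sinks with the screw. Pinch it across two flats
- screw (a joint): knob angle relative to the arm, rad, growing clockwise seen from above, which tightens: knob and foot sink 2.2 mm a rad. Starts at -0.3 to 0.4. Takes 0.18 N m, up to 0.3 under load, and stays where it is left. The foot's length is not known: at screw = 0 it clears the seated roller by 1.4 to 6.4 mm, so the tab pops at an unknown angle of 1.8 to 4.1 rad
- tab (a joint): how far the red tab (22 x 5 mm) stands out of the head, m: 0 = in, 0.014 = popped out, where it stays. The screw's nut floats on springs (15 N a mm, 10 N preload): as the foot presses on the roller the nut is pushed up, and at 2 mm, some 43 N of clamping force, it frees the tab. 0.1 rad more adds 3 N, pushing down on the knob adds that push; the roller is crushed at 60 N, 30 degrees past the pop
- tab_tip (a point): the outer end of the red tab, at the end of the arm's head 62 mm above the table, 20 mm from the screw's axis while it is in and 34 mm when out, pointing away from the post
- pulley: bystander: white guide pulley, 29 mm across, 20 mm high, standing near the roller, sometimes in the roller's usual place
- screwdriver: bystander: red screwdriver, 206 mm long
- cards: bystander: banded stack of white cards, 68 x 36 x 18 mm
- red_tray: bystander: red tray, 174 x 124 x 75 mm, at the left, fixed
- hex_key: bystander: L-shaped hex key, 88 mm
- marker: bystander: black and blue marker pen, 120 mm
- tape_blue: bystander: pale blue roll of tape, 88 mm across, 20 mm high, at the right, fixed
Things that resemble listed ones, but are neither listed nor needed, are in the scene too. Of the things that look like the roller, take the one that is nearest to the robot's base at the start.

How it is judged:
By the outcome, as a careful person would: the job done as asked, in the order asked, and still so for the second after the job is handed in, with the robot touching nothing.
It also fails if it takes over 72 s, if anything falls off the work surface, if the arm or the gripper's body presses on something with over 40 N, if the wrist force passes 120 N, or if a joint passes its speed limit or range.

## Working session

There is one attempt and no reset: what is moved stays moved. The work goes in short steps, Python scripts to look and compute and a tool call to move; the robot and the scene stay as the last step left them, time stands still between calls to the robot, and variables do not carry over. Pictures are saved under pics/ and viewed, at most 10 in all, crops included, and the job is handed in when it is done.

Besides the shell and the picture viewer there is one more tool, called after "Call:" by a JSON object that holds its "fn" and its "kwargs". send_rows: Moves the arm, as the interface text tells. Its arguments: {"type":"object","properties":{"series":{"type":"array"}},"required":["series"]}

```bash
mkdir -p pics
cat > h.py <<'E'
from bench import monitor, optics, manip
import numpy as np, cv2
from scipy.spatial.transform import Rotation as Ro
def cam(name):
    c=optics.get_calibration(name); K=np.array(c["camera_matrix"],float)
    if "hand_eye" in c:
        s=monitor.read_state(); T=np.eye(4); T[:3,:3]=Ro.from_euler('xyz',s["eef_rot"],degrees=True).as_matrix(); T[:3,3]=s["tool_pos"]
        M=np.linalg.inv(T@np.array(c["hand_eye"])); return K,M[:3,:3],M[:3,3]
    return K,np.array(c["R"],float),np.array(c["t"],float).ravel()
def p2w(C,uv,z):
    K,R,t=C; d=R.T@np.linalg.inv(K)@np.array([uv[0],uv[1],1.]); o=-R.T@t
    return o+d*(z-o[2])/d[2]
def w2p(C,X):
    K,R,t=C; p=K@(R@np.array(X,float)+t); return p[:2]/p[2]
E
python3 - <<'E'
from h import *
s=monitor.read_state(); print(s)
for n in("scene","top"):
    C=cam(n); im=optics.grab_frame(n); cv2.imwrite(f"pics/{n}0.png",im); print(n,-C[1].T@C[2], C[0][0,0])
print(optics.get_calibration("wrist"))
E
```

```text
{'time': 0.0, 'joint_pos': array([ 7.20208014e+01,  2.42853430e+01,  9.34327967e+01, -2.34982756e-04,
        6.23726062e+01, -1.08789824e+00]), 'qvel': array([-0.09327354,  0.08194836, -0.1370614 , -0.06071662,  0.01593767,
        0.05266781]), 'effort': array([ 1.98152316e-03, -5.57380593e+01, -2.81745207e+01,  6.08081905e-05,
        7.31450928e-03,  1.53206514e-05]), 'tool_pos': array([181.39349903, 597.51095098, 230.52640556]), 'eef_rot': array([-1.79909266e+02, -1.51494507e-03,  1.63108808e+02]), 'wrist_force': array([-0.36072467, -0.23509954,  0.25980281]), 'ft_torque': array([ 0.07000685, -0.05902782, -0.01900953]), 'grasp_force': 0.0, 'gripper_width': 85.49260123394741}
scene [-250.26845438 -463.46144487  823.46766095] 371.8536208289466
top [ 315.49653441   51.69634223 1241.38899003] 470.9021515044156
{'camera_matrix': array([[277.61293633,   0.        , 320.04100782],
       [  0.        , 277.61293633, 195.30924317],
       [  0.        ,   0.        ,   1.        ]]), 'hand_eye': array([[-3.79985822e-04, -9.48264721e-01, -3.17480511e-01,
         8.19566932e+01],
       [ 9.99999888e-01, -2.70480503e-04, -3.88996035e-04,
        -2.08199306e-01],
       [ 2.82998928e-04, -3.17480623e-01,  9.48264717e-01,
        -1.41567542e+02],
       [ 0.00000000e+00,  0.00000000e+00,  0.00000000e+00,
         1.00000000e+00]])}
```

View pics/top0.png

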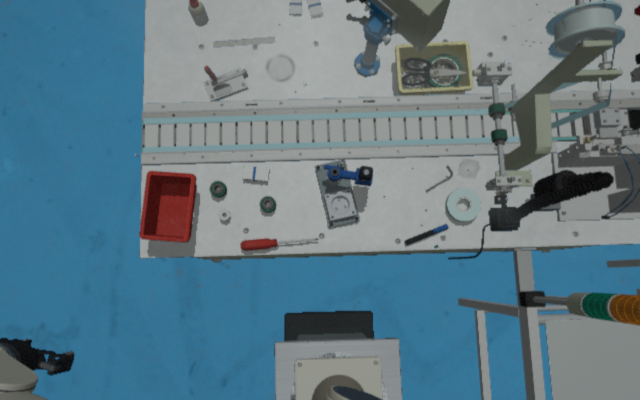

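View pics/scene0.png

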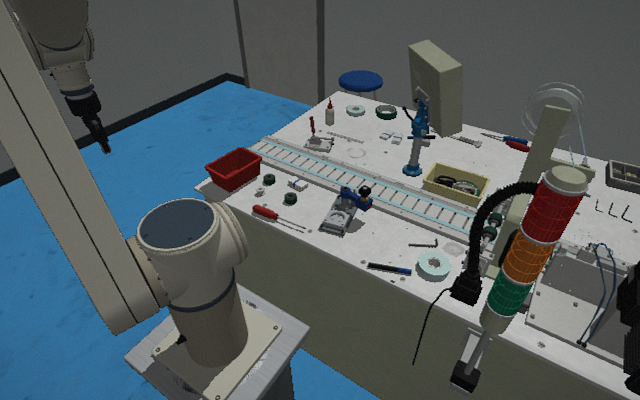

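The top view shows two green rollers at (219,189) and (268,205), the nest at (340,203), the arm's pivot near (335,172) and the knob near (364,175). Next I'll enlarge this area.

Run:
```python
from h import *
im=cv2.imread("pics/top0.png"); C=cam("top")
cv2.imwrite("pics/c1.png",cv2.resize(im[150:250,200:390],(760,400),interpolation=cv2.INTER_CUBIC))
for n,uv,z in [("r1",(219,189),21),("r2",(268,205),21),("nest",(341,203),25),("pivot",(335,172),86),("knob",(365,176),125)]: print(n,p2w(C,uv,z).round(), np.linalg.norm(p2w(C,uv,z)[:2]).round())
```

```text
r1 [548. 295.  21.] 622.0
r2 [501. 166.  21.] 528.0
nest [501. -25.  25.] 501.0
pivot [570.  -9.  86.] 570.0
knob [550. -79. 125.] 555.0
```

View pics/c1.png

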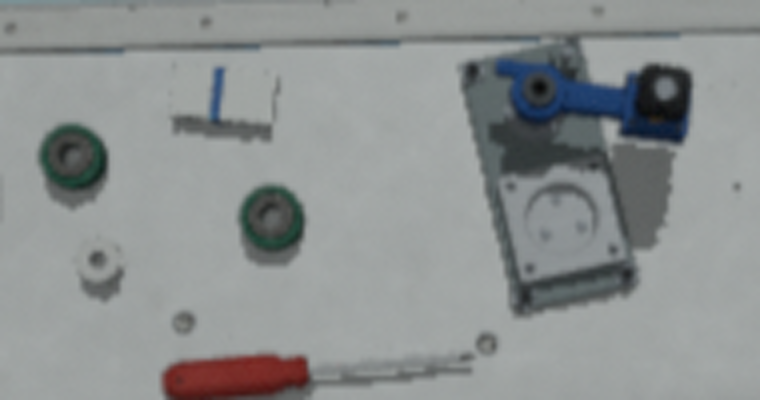

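Of the two rollers, the one at crop (272,216) is nearest to the base: 528 mm, against 622 mm for the other. I'll go above it.

Call:
{"fn": "send_rows", "kwargs": {"series": [[[-39, -29, 7], 0, -0.4], [[-39, -29, 7], 0, -0.4], [[-39, -29, 7], 0, -0.4], [[-39, -29, 7], 0, -0.4], [[-39, -29, 7], 0, -0.4], [[-39, -29, 7], 0, -0.4], [[-39, -29, 7], 0, -0.4], [[-39, -29, 7], 0, -0.4], [[-39, -29, 7], 0, -0.4], [[-39, -29, 7], 0, -0.4], [[-39, -29, 7], 0, -0.4], [[0, 0, 0], 0, -0.4]]}}

```text
time: 1.6
tool_pos: [500.6, 165.7, 153.6]
eef_rot: [-180.0, -0.0, 162.9]
wrist_force: [-1.1, 0.7, -0.4]
gripper_width: 59.4
grasp_force: 0.0
```

```bash
cat > w.py <<'E'
from h import *
import sys
def snap(n):
    C=cam("wrist"); s=monitor.read_state(); im=optics.grab_frame("wrist"); cv2.imwrite(f"pics/{n}.png",im)
    print("t",s["time"],"pos",s["tool_pos"].round(1),"rot",s["eef_rot"].round(1),"q",s["joint_pos"].round(1),"w",round(s["gripper_width"],1),"F",s["wrist_force"].round(1))
    np.savez(f"pics/{n}.npz",K=C[0],R=C[1],t=C[2]); return C,im
def load(n):
    d=np.load(f"pics/{n}.npz"); return d["K"],d["R"],d["t"]
if __name__=="__main__": snap(sys.argv[1])
E
python3 w.py w1
```

```text
t 1.6 pos [500.6 165.7 153.6] rot [-180.    -0.   162.9] q [ 17.   22.4 108.9  -0.   48.7 -55.8] w 59.4 F [-1.1  0.7 -0.4]
```

View pics/w1.png

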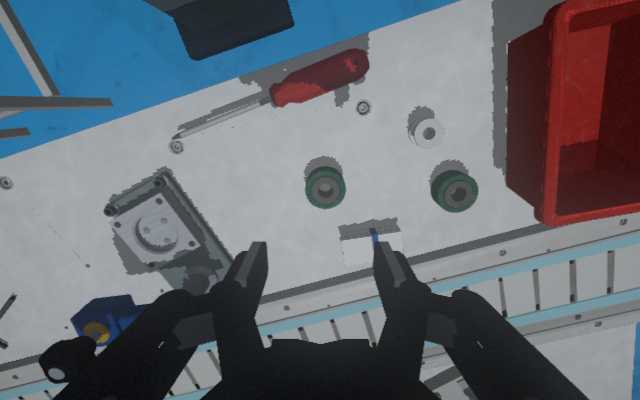

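The wrist view shows the roller's top centred at about (326,187) and the pocket at about (157,230). The cards sit below the roller, clear of the closing line.

Run:
```python
from w import *
C=load("w1"); im=cv2.imread("pics/w1.png")
hsv=cv2.cvtColor(im,cv2.COLOR_BGR2HSV); m=cv2.inRange(hsv,(70,60,20),(92,255,255)); m[:, :295]=0; m[:,355:]=0; m[:150]=0; m[215:]=0
ys,xs=np.nonzero(m); print("green box",xs.min(),xs.max(),ys.min(),ys.max())
for u in [(326,187),(325,186),((xs.min()+xs.max())/2,(ys.min()+ys.max())/2)]: print(p2w(C,u,21).round(1))
print([w2p(C,(p2w(C,(326,187),21)+np.array([21*np.cos(a),21*np.sin(a),dz]))).round(1) for a in (0,1.57,3.14,4.71) for dz in (0,-21)])
print("nest",p2w(C,(157,230),25).round(1))
R=Ro.from_euler('xyz',monitor.read_state()["eef_rot"],degrees=True).as_matrix()
print(R.T@(p2w(C,(326,187),21)-monitor.read_state()["tool_pos"]))
```

```text
green box 306 344 171 207
[503. 171.  21.]
[501.7 170.3  21. ]
[504.8 169.4  21. ]
[array([331.7, 205.2]), array([331. , 198.7]), array([345.6, 181.2]), array([344. , 176.1]), array([320. , 167.9]), array([320. , 163.6]), array([306.6, 192.7]), array([307.5, 186.8])]
nest [494.5 -15.7  25. ]
[ -2.162959     4.94750469 132.77454638]
```

Call:
{"fn": "send_rows", "kwargs": {"series": [[[-1.7, 4.5, 30], 0, -0.4], [[0, 0, 40], 0, -0.4], [[0, 0, 35], 0, -0.4], [[0, 0, 25], 0, -0.4], [[0, 0, 12], 0, -0.4], [[0, 0, 3], 0, -0.4], [[0, 0, 0], 0, -0.4], [[0, 0, 0], 0, -0.2], [[0, 0, 0], 0, 0.3], [[0, 0, 0], 0, 0.3], [[0, 0, 0], 0, 0.3], [[0, 0, 0], 0, 0.3]]}}

```text
time: 3.15
tool_pos: [502.9, 172.1, 10.7]
eef_rot: [179.9, 0.1, 163.1]
wrist_force: [-2.3, 0.7, 8.9]
gripper_width: 39.9
grasp_force: 59.2
```

Call:
{"fn": "send_rows", "kwargs": {"series": [[[0, 0, -10], 0, 0.3], [[0, 0, -30], 0, 0.3], [[0, 0, -40], 0, 0.3], [[0, 0, -35], 0, 0.3], [[-6, -47, 0], 0, 0.3], [[-6, -47, 0], 0, 0.3], [[-6, -47, 0], 0, 0.3], [[-6, -47, 0], 0, 0.3], [[-6, -47, 0], 0, 0.3], [[0, 0, 0], 10, 0.3], [[0, 0, 0], 10, 0.3], [[0, 0, 0], 10, 0.3]]}}

```text
time: 4.65
tool_pos: [462.7, -62.0, 125.0]
eef_rot: [180.0, 0.0, 132.7]
wrist_force: [0.4, 0.9, -0.4]
gripper_width: 39.9
grasp_force: 60.7
```

Call:
{"fn": "send_rows", "kwargs": {"series": [[[0, 0, 0], 0, 0.3], [[0, 0, 0], 0, 0.3], [[0, 0, 0], 0, 0.3]]}}

```text
time: 5.03
tool_pos: [462.7, -61.6, 124.4]
eef_rot: [180.0, 0.0, 133.2]
wrist_force: [-0.3, 0.0, -1.1]
gripper_width: 39.6
grasp_force: 60.7
```

Run:
```python
from w import *
C,im=snap("w2")
cv2.imwrite("pics/w2c.png",cv2.resize(im[130:330,260:460],(600,600),interpolation=cv2.INTER_CUBIC))
```

```text
t 5.025 pos [462.7 -61.6 124.4] rot [180.    0.  133.2] q [ -9.   20.9 117.3  -0.   41.8 -52.3] w 39.6 F [-0.3  0.  -1.1]
```

View pics/w2c.png

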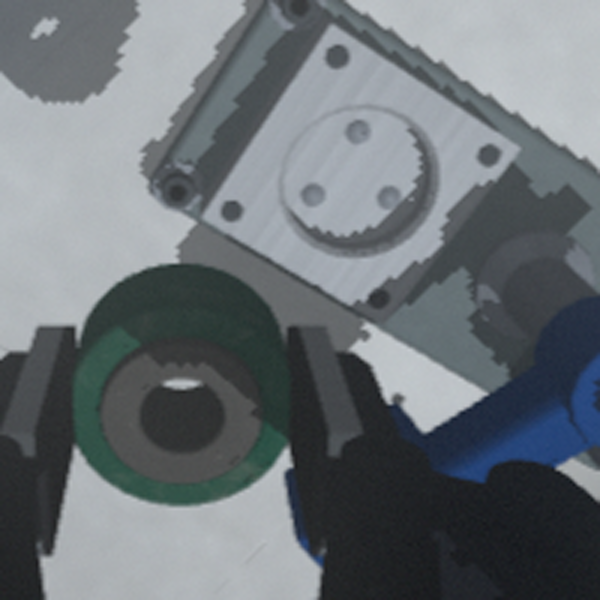

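The close view shows the pocket rim centred at crop (359,181), with block screws at (337,55), (488,153), (379,298) and (231,210). The held roller's hub is centred at (182,411).

Run:
```python
from w import *
C=load("w2"); f=lambda u:(260+(u[0]+.5)/3-.5,130+(u[1]+.5)/3-.5)
S=[p2w(C,f(u),25) for u in [(337,55),(488,153),(379,298),(231,210)]]
print(np.round(S,1), np.mean(S,0).round(1)); n=p2w(C,f((359,181)),25); print("rim",n.round(1))
print("sides",[np.linalg.norm(S[i]-S[(i+1)%4]).round(1) for i in range(4)])
h=p2w(C,f((182,411)),134.7); print("hub",h.round(1))
X=lambda c,r,z:[((w2p(C,c+np.array([r*np.cos(a),r*np.sin(a),z]))-[260,130])*3).round(0) for a in np.linspace(0,6.283,72)]
e=np.array(X(h,21,0)); print("pred roller top box",e.min(0),e.max(0)); e=np.array(X(h,21,-21)); print("bottom",e.min(0),e.max(0))
s=monitor.read_state(); R=Ro.from_euler('xyz',s["eef_rot"],degrees=True).as_matrix()
N=np.mean(S,0); print("roller in tool",(R.T@(h-s["tool_pos"])).round(1)); 
for q in (N,n): print("move tool",(R.T@(q-h)).round(1))
```

```text
[[464.9   1.3  25. ]
 [519.3  12.1  25. ]
 [530.8 -42.7  25. ]
 [475.8 -53.7  25. ]] [497.7 -20.8  25. ]
rim [497.5 -20.4  25. ]
sides [np.float64(55.4), np.float64(55.9), np.float64(56.1), np.float64(56.0)]
hub [464.8 -64.  134.7]
pred roller top box [ 66. 305.] [297. 506.]
bottom [ 79. 258.] [283. 440.]
roller in tool [ -3.2  -0.2 -10.3]
move tool [  9.1  53.6 109.7]
move tool [  9.4  53.7 109.7]
```

Call:
{"fn": "send_rows", "kwargs": {"series": [[[3, 18, 0], 0, 0.3], [[3, 18, 0], 0, 0.3], [[3.2, 17.6, 0], 0, 0.3], [[0, 0, 25], 0, 0.3], [[0, 0, 25], 0, 0.3], [[0, 0, 15], 0, 0.3], [[0, 0, 0], 0, 0.3], [[0, 0, 0], 0, 0.3]]}}

```text
time: 6.08
tool_pos: [496.2, -18.1, 59.8]
eef_rot: [180.0, 0.0, 133.1]
wrist_force: [0.5, -0.4, -0.8]
gripper_width: 39.3
grasp_force: 60.7
```

Run:
```python
from w import *
C,im=snap("w3")
cv2.imwrite("pics/w3c.png",cv2.resize(im[120:320,220:420],(600,600),interpolation=cv2.INTER_CUBIC))
```

```text
t 6.075 pos [496.2 -18.1  59.8] rot [180.    0.  133.1] q [ -3.5  29.7 115.    0.   35.2 -46.6] w 39.3 F [ 0.5 -0.4 -0.8]
```

View pics/w3c.png

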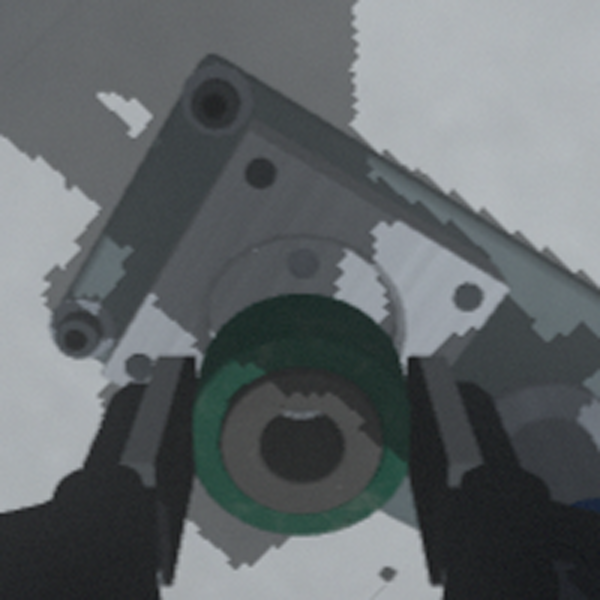

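Crop w3 shows the hub at (302,440), with block screws at (467,297) and (140,366) on one diagonal.

Run:
```python
from w import *
C=load("w3"); f=lambda u:(220+(u[0]+.5)/3-.5,120+(u[1]+.5)/3-.5)
a,b,c=[p2w(C,f(u),25) for u in [(467,297),(140,366),(260,173)]]
h=p2w(C,f((302,440.5)),59.8+10.3); N=(a+b)/2
s=monitor.read_state(); R=Ro.from_euler('xyz',s["eef_rot"],degrees=True).as_matrix()
print(np.linalg.norm(a-b),np.linalg.norm(a-c),"N",N.round(1),"hub",h.round(1),"move",(R.T@(N-h)).round(1))
d=(a-c)/np.linalg.norm(a-c); p=np.array([d[1],-d[0],0]); print("N2",(( a+c)/2+28*p).round(1), "axes",d.round(3))
e=np.array([((w2p(C,N+np.array([22.7*np.cos(t),22.7*np.sin(t),0]))-[220,120])*3) for t in np.linspace(0,6.283,72)]);print("rim box",e.min(0),e.max(0))
```

```text
78.28253947800646 55.54635867986038 N [498.  -20.7  25. ] hub [498.1 -20.6  70.1] move [ 0.  -0.2 45.1]
N2 [498. -21.  25.] axes [0.981 0.193 0.   ]
rim box [202.79397285 239.25006495] [397.51880469 416.1749961 ]
```

Call:
{"fn": "send_rows", "kwargs": {"series": [[[0, 0, 10], 0, 0.3], [[0, 0, 8], 0, 0.3], [[0, 0, 5], 0, 0.3], [[0, 0, 3], 0, 0.3], [[0, 0, 0], 0, 0.3]]}}

```text
time: 6.75
tool_pos: [495.4, -18.3, 33.0]
eef_rot: [-180.0, -0.0, 133.1]
wrist_force: [0.9, 1.0, -1.4]
gripper_width: 39.7
grasp_force: 60.7
```

Call:
{"fn": "send_rows", "kwargs": {"series": [[[0, 0, 1.5], 0, 0.3], [[0, 0, 1.5], 0, 0.3], [[0, 0, 1.5], 0, 0.3], [[0, 0, 0.5], 0, 0.3], [[0, 0, 0], 0, 0.3]]}}

```text
time: 7.38
tool_pos: [495.7, -18.3, 28.5]
eef_rot: [180.0, 0.0, 133.1]
wrist_force: [0.2, 0.2, 2.9]
gripper_width: 39.1
grasp_force: 61.0
```

The roller rests on the buttons at the expected height (TCP 28.5). I'll release it, rise, and back off to view the knob.

Call:
{"fn": "send_rows", "kwargs": {"series": [[[0, 0, 0], 0, -0.2], [[0, 0, 0], 0, -0.3], [[0, 0, 0], 0, -0.3], [[0, 0, -15], 0, -0.3], [[0, 0, -40], 0, -0.3], [[0, 0, -50], 0, -0.3], [[0, 0, -50], 0, -0.4], [[-30, 0, -35], 0, -0.8], [[-45, 0, 0], 0, -0.8], [[-40, 0, 0], 0, -0.8], [[0, 0, 0], 0, -0.8], [[0, 0, 0], 0, -0.8]]}}

```text
time: 8.88
tool_pos: [573.3, -101.9, 218.6]
eef_rot: [-180.0, -0.0, 133.1]
wrist_force: [-0.3, -0.3, -0.3]
gripper_width: 76.8
grasp_force: 0.0
```

Run:
```python
from w import *
C,im=snap("w4")
print(w2p(C,(498,-20.8,39)),w2p(C,(555,-80,125)))
cv2.imwrite("pics/w4c.png",cv2.resize(im[0:300,170:470],(600,600),interpolation=cv2.INTER_CUBIC))
```

```text
t 8.875 pos [ 573.3 -101.9  218.6] rot [-180.    -0.   133.1] q [-11.3  21.6  99.5   0.   59.  -54.4] w 76.8 F [-0.3 -0.3 -0.3]
[320.87465627  73.80883751] [322.37912305 167.41316034]
```

View pics/w4c.png

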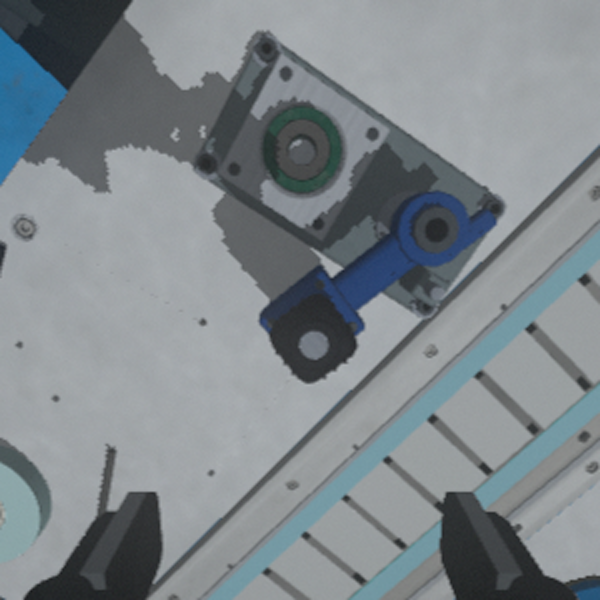

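The roller is seated in the pocket, centred at (302,150). The knob's top is centred at about (313,345), with its corners roughly up, down, left and right in the image. I'll fit its yaw numerically.

```bash
cat > kfit.py <<'E'
from w import *
from scipy.optimize import minimize
def rr(th,yaw):
    return np.minimum(np.minimum(16/np.abs(np.cos(th-yaw)).clip(.01),16/np.abs(np.sin(th-yaw)).clip(.01)),19)
def kfit(C,im,c0,z,half=True):
    g=cv2.GaussianBlur(cv2.cvtColor(im,cv2.COLOR_BGR2GRAY),(0,0),.7).astype(np.float32)
    cam0=-C[1].T@C[2]; best=None
    def score(c,yaw):
        th=np.linspace(0,2*np.pi,120,endpoint=False)
        d=np.array(c)-cam0[:2]; a0=np.arctan2(d[1],d[0])
        if half: th=a0+np.linspace(-1.75,1.75,90)
        r=rr(th,yaw); v=[]
        for k in (-1.5,1.5):
            P=np.array([w2p(C,(c[0]+(q+k)*np.cos(t),c[1]+(q+k)*np.sin(t),z)) for q,t in zip(r,th)],np.float32)
            v.append(np.minimum(cv2.remap(g,P[:,:1].copy(),P[:,1:].copy(),cv2.INTER_LINEAR).ravel(),110))
        return (v[1]-v[0]).mean()
    res=[]
    for y in range(0,90,6):
        o=minimize(lambda p:-score(p[:2],np.radians(p[2])),[c0[0],c0[1],y],method="Nelder-Mead",options=dict(initial_simplex=[[c0[0],c0[1],y],[c0[0]+3,c0[1],y],[c0[0],c0[1]+3,y],[c0[0],c0[1],y+8]],maxiter=60))
        res.append((o.fun,*o.x))
    return sorted(res)[:4]
E
python3 - <<'E'
from kfit import *
C=load("w4"); im=cv2.imread("pics/w4.png"); f=lambda u:(170+(u[0]+.5)/2-.5,(u[1]+.5)/2-.5)
c=p2w(C,f((313,345)),125); print("cap",c.round(1),"pivot",p2w(C,f((437,230)),86).round(1),"roller",p2w(C,f((302,149)),39).round(1))
for r in kfit(C,im,c[:2],125): print(np.round(r,1))
E
```

```text
cap [560.4 -80.8 125. ] pivot [572.   -6.4  86. ] roller [498.2 -21.2  39. ]
[-54.2 558.1 -78.4  79.3]
[-54.2 558.1 -78.5 -10.7]
[-54.2 558.1 -78.5  79.3]
[-54.2 558.1 -78.5  79.6]
```

Call:
{"fn": "send_rows", "kwargs": {"series": [[[0, 0, 0], -9.5, -0.4], [[0, 0, 0], -9.5, -0.4], [[0, 0, 0], -9.5, -0.4], [[0, 0, 0], -8.5, -0.4], [[8, 9, 20], 0, -0.4], [[9, 10, 20], 0, -0.4], [[0, 0, 20], 0, -0.4], [[0, 0, 0], 0, -0.4], [[0, 0, 0], 0, -0.4]]}}

```text
time: 10.05
tool_pos: [560.9, -80.3, 159.2]
eef_rot: [180.0, 0.0, 170.1]
wrist_force: [-0.3, 0.2, 0.4]
gripper_width: 60.0
grasp_force: 0.0
```

Run:
```python
from kfit import *
C,im=snap("w5")
u=w2p(C,(560,-80.5,125)).astype(int); print(u)
y0=min(max(u[1]-60,0),280); cv2.imwrite("pics/w5c.png",cv2.resize(im[y0:y0+120,u[0]-75:u[0]+75],(750,600),interpolation=cv2.INTER_CUBIC)); print(u[0]-75,y0)
for r in kfit(C,im,(560,-80.5),125)[:2]: print(np.round(r,1))
```

```text
t 10.05 pos [560.9 -80.3 159.2] rot [180.    0.  170.1] q [ -9.3  24.8 103.9   0.   51.3 -89.5] w 60.0 F [-0.3  0.2  0.4]
[319 225]
244 165
[-57.  556.4 -79.8  -9.5]
[-57.  556.4 -79.8  80.5]
```

View pics/w5c.png

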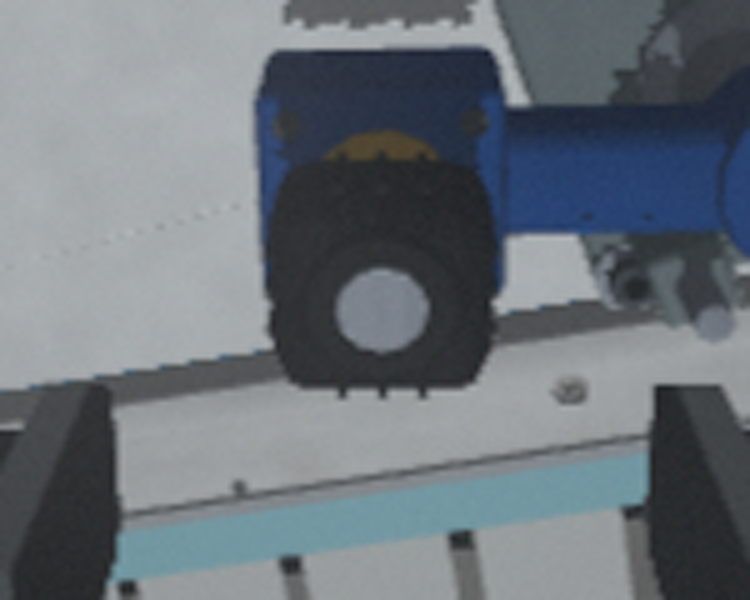

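The knob is square to the fingers and nearly centred: cap at (382,310), finger midpoint at 385. I'll descend and pinch it.

Call:
{"fn": "send_rows", "kwargs": {"series": [[[-2, 0, 20], 0, -0.4], [[0, 0, 20], 0, -0.4], [[0, 0, 14], 0, -0.4], [[0, 0, 7], 0, -0.4], [[0, 0, 0], 0, -0.4], [[0, 0, 0], 0, 0], [[0, 0, 0], 0, 0.4], [[0, 0, 0], 0, 0.4], [[0, 0, 0], 0, 0.4], [[0, 0, 0], 0, 0.4]]}}

```text
time: 11.35
tool_pos: [563.2, -81.0, 98.1]
eef_rot: [180.0, 0.1, 170.1]
wrist_force: [-1.2, 1.0, 5.7]
gripper_width: 30.8
grasp_force: 59.7
```

Call:
{"fn": "send_rows", "kwargs": {"series": [[[4.6, 0.1, 0], 3.5, 0.4], [[9.2, 0.2, 0], 7, 0.4], [[9.2, 0.2, 0], 7, 0.4], [[9.2, 0.2, 0], 7, 0.4], [[9.2, 0.2, 0], 7, 0.4]]}}

```text
time: 11.98
tool_pos: [525.7, -65.2, 98.1]
eef_rot: [180.0, 0.1, 138.4]
wrist_force: [0.1, -4.0, 5.1]
gripper_width: 31.3
grasp_force: 59.8
```

Call:
{"fn": "send_rows", "kwargs": {"series": [[[9.2, 0.2, 0], 7, 0.4], [[9.2, 0.2, 0], 7, 0.4], [[9.2, 0.2, 0], 7, 0.4], [[9.2, 0.2, 0], 7, 0.4], [[0, 0, 0], 0, 0.4]]}}

```text
time: 12.6
tool_pos: [503.1, -35.4, 98.0]
eef_rot: [180.0, 0.0, 110.5]
wrist_force: [-1.4, -2.0, 7.9]
gripper_width: 31.1
grasp_force: 60.2
```

Call:
{"fn": "send_rows", "kwargs": {"series": [[[9.2, 0.2, 0], 7, 0.4], [[4, 0, 0], 3, 0.4], [[0, 0, 0], 0, 0.4]]}}

```text
time: 12.98
tool_pos: [499.1, -23.0, 98.0]
eef_rot: [-180.0, 0.0, 100.6]
wrist_force: [-2.3, -2.4, 8.2]
gripper_width: 31.0
grasp_force: 60.3
```

Call:
{"fn": "send_rows", "kwargs": {"series": [[[2, 0, 0], 1, 0.4], [[2, 0, 0], 0, 0.4], [[0, 0, 0], 0, 0.4]]}}

```text
time: 13.35
tool_pos: [499.0, -20.9, 98.0]
eef_rot: [180.0, 0.2, 99.7]
wrist_force: [-1.0, -14.6, 7.2]
gripper_width: 31.0
grasp_force: 60.1
```

The arm is at its stop: it pushed back with 14 N. I'll release and turn the hand back 90°, to leave the last joint room for tightening.

Call:
{"fn": "send_rows", "kwargs": {"series": [[[-2, 0, 0], 0, 0.4], [[0, 0, 0], 0, -0.4], [[0, 0, 0], 0, -0.4], [[0, 0, 0], 0, -0.4], [[0, 0, 0], -10, -0.4], [[0, 0, 0], -10, -0.4], [[0, 0, 0], -10, -0.4], [[0, 0, 0], -10, -0.4], [[0, 0, 0], -10, -0.4], [[0, 0, 0], -10, -0.4], [[0, 0, 0], -10, -0.4], [[0, 0, 0], -10, -0.4]]}}

```text
time: 14.85
tool_pos: [498.8, -20.6, 97.2]
eef_rot: [180.0, -0.0, 180.0]
wrist_force: [-0.4, -0.8, -0.5]
gripper_width: 59.7
grasp_force: 0.0
```

Call:
{"fn": "send_rows", "kwargs": {"series": [[[0, 0, 0], -10, -0.4], [[0, 0, 0], 0, -0.4], [[0, 0, 0], 0, -0.4]]}}

```text
time: 15.22
tool_pos: [498.8, -20.7, 97.2]
eef_rot: [180.0, -0.0, -170.6]
wrist_force: [0.4, 0.3, 0.3]
gripper_width: 59.9
grasp_force: 0.0
```

Run:
```python
from kfit import *
C,im=snap("w6")
X=np.array([498,-20.8]); a=np.array([-.981,-.193])
for n in ("scene","top"):
    D=cam(n); I=optics.grab_frame(n); cv2.imwrite(f"pics/{n}1.png",I); print(n,w2p(D,(*(X+34*a),62)).round(),w2p(D,(*X,125)).round())
print("wrist tab",w2p(C,(*(X+34*a),62)).round(),"cap pred",w2p(C,(*X,125)).round())
cv2.imwrite("pics/w6v.png",im)
A=cv2.imread("pics/scene1.png"); T=cv2.imread("pics/top1.png")
u=w2p(cam("scene"),(*X,90)).astype(int); v=w2p(cam("top"),(*X,90)).astype(int)
cr=lambda I,u:cv2.resize(I[u[1]-30:u[1]+30,u[0]-40:u[0]+40],(400,300),interpolation=cv2.INTER_CUBIC)
cv2.imwrite("pics/m6.png",np.vstack([np.hstack([cr(A,u),cr(T,v)]),cv2.resize(im[140:310,210:430],(800,300))]))
```

```text
t 15.225 pos [498.8 -20.7  97.2] rot [ 180.    -0.  -170.6] q [  -3.7   25.9  114.     0.    40.1 -103.2] w 59.9 F [0.4 0.3 0.3]
scene [333. 214.] [337. 192.]
top [343. 215.] [342. 198.]
wrist tab [319. 178.] cap pred [321. 280.]
```

View pics/m6.png

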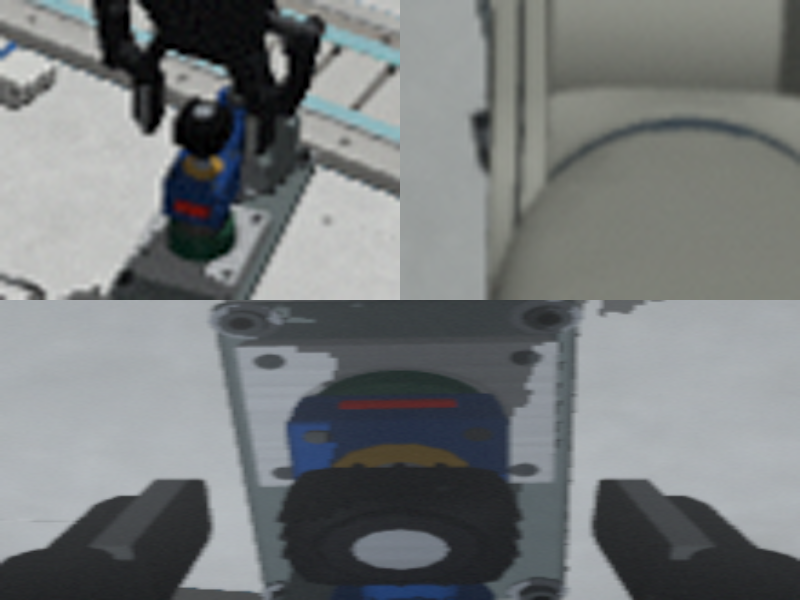

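The combined picture shows the arm over the roller and the tab in. It's red at scene crop (192,210), so the scene camera can watch it. The knob is centred between the fingers, so I'll grip it and start turning.

```bash
cat > tab.py <<'E'
from h import *
def tab():
    s=monitor.read_state(); D=cam("scene"); I=optics.grab_frame("scene"); r=I[198:228,318:350].astype(int)
    m=(r[...,2]>90)&(r[...,2]>1.8*r[...,1])&(r[...,2]>1.8*r[...,0]); y,x=np.nonzero(m)
    print("red",m.sum(),(x.mean()+318).round(1) if m.any() else 0,(y.mean()+198).round(1) if m.any() else 0,(y.max()+198) if m.any() else 0,"j6",s["joint_pos"][5].round(1),"F",s["wrist_force"].round(1),"M",s["ft_torque"].round(2),"w",round(s["gripper_width"],1))
    X=np.array([498,-20.8]); a=np.array([-.981,-.193])
    return [w2p(D,(*(X+d*a),62)).round(1) for d in (20,34)]
if __name__=="__main__": print(tab())
E
python3 tab.py
```

```text
red 3 336.0 212.0 212 j6 -103.3 F [0.3 0.1 1.2] M [-0.04  0.    0.04] w 59.8
[array([334.6, 211.4]), array([333. , 214.3])]
```

Call:
{"fn": "send_rows", "kwargs": {"series": [[[0, 0, 0], 0, 0], [[0, 0, 0], 0, 0.4], [[0, 0, 0], 0, 0.4], [[0, 0, 0], 0, 0.4], [[0, 0, 0], 0, 0.4], [[0, 0, 0.2], 5, 0.4], [[0, 0, 0.4], 10, 0.4], [[0, 0, 0.4], 10, 0.4], [[0, 0, 0], 0, 0.4]]}}

```text
time: 16.55
tool_pos: [499.0, -20.9, 96.5]
eef_rot: [-180.0, 0.0, 164.7]
wrist_force: [-0.6, -1.5, 5.5]
gripper_width: 30.9
grasp_force: 59.8
```

```bash
python3 tab.py
```

```text
red 4 335.2 211.8 212 j6 -78.4 F [-0.6 -1.5  5.5] M [-0.29  0.22 -0.17] w 30.9
[array([334.6, 211.4]), array([333. , 214.3])]
```

Call:
{"fn": "send_rows", "kwargs": {"series": [[[0, 0, 0.4], 10, 0.4], [[0, 0, 0.4], 10, 0.4], [[0, 0, 0.3], 10, 0.4], [[0, 0, 0], 0, 0.4]]}}

```text
time: 17.1
tool_pos: [498.9, -21.0, 95.3]
eef_rot: [-180.0, 0.0, 134.8]
wrist_force: [-0.6, -1.6, 5.1]
gripper_width: 30.9
grasp_force: 59.8
```

```bash
sed -i 's/>90/>60/;s/1\.8\*/1.5*/g' tab.py; python3 tab.py
```

```text
red 14 334.7 211.1 212 j6 -48.6 F [-0.6 -1.6  5.1] M [-0.27  0.26 -0.16] w 30.9
[array([334.6, 211.4]), array([333. , 214.3])]
```

Call:
{"fn": "send_rows", "kwargs": {"series": [[[0, 0, 0.4], 10, 0.4], [[0, 0, 0.4], 10, 0.4], [[0, 0, 0.3], 10, 0.4], [[0, 0, 0], 0, 0.4]]}}

```text
time: 17.65
tool_pos: [498.8, -21.0, 94.2]
eef_rot: [-180.0, -0.0, 105.0]
wrist_force: [-0.6, -1.9, 5.4]
gripper_width: 31.3
grasp_force: 59.8
```

```bash
python3 tab.py
```

```text
red 13 334.8 211.2 212 j6 -18.7 F [-0.6 -1.9  5.4] M [-0.33  0.33 -0.2 ] w 31.3
[array([334.6, 211.4]), array([333. , 214.3])]
```

Call:
{"fn": "send_rows", "kwargs": {"series": [[[0, 0, 0.4], 10, 0.4], [[0, 0, 0.4], 10, 0.4], [[0, 0, 0.3], 10, 0.4], [[0, 0, 0], 0, 0.4]]}}

```text
time: 18.2
tool_pos: [498.8, -20.9, 93.1]
eef_rot: [-180.0, 0.0, 75.0]
wrist_force: [-1.3, -0.5, 5.3]
gripper_width: 30.6
grasp_force: 59.8
```

```bash
python3 tab.py
```

```text
red 11 334.7 211.3 212 j6 11.2 F [-1.3 -0.5  5.3] M [-0.24  0.31 -0.18] w 30.6
[array([334.6, 211.4]), array([333. , 214.3])]
```

Call:
{"fn": "send_rows", "kwargs": {"series": [[[0, 0, 0.4], 10, 0.4], [[0, 0, 0.4], 10, 0.4], [[0, 0, 0], 0, 0.4]]}}

```text
time: 18.62
tool_pos: [498.7, -20.9, 92.2]
eef_rot: [-180.0, 0.0, 55.0]
wrist_force: [-2.9, -1.2, 5.1]
gripper_width: 30.7
grasp_force: 59.9
```

```bash
python3 tab.py
```

```text
red 12 334.5 211.2 212 j6 31.2 F [-2.9 -1.2  5.1] M [-0.29  0.36 -0.17] w 30.7
[array([334.6, 211.4]), array([333. , 214.3])]
```

Call:
{"fn": "send_rows", "kwargs": {"series": [[[0, 0, 0.4], 10, 0.4], [[0, 0, 0.4], 10, 0.4], [[0, 0, 0], 0, 0.4]]}}

```text
time: 19.05
tool_pos: [498.7, -20.9, 91.5]
eef_rot: [-180.0, 0.0, 35.0]
wrist_force: [-2.2, -1.1, 6.2]
gripper_width: 31.3
grasp_force: 59.9
```

```bash
python3 tab.py
```

```text
red 13 334.8 211.2 212 j6 51.2 F [-2.2 -1.1  6.2] M [-0.26  0.38 -0.21] w 31.3
[array([334.6, 211.4]), array([333. , 214.3])]
```

Call:
{"fn": "send_rows", "kwargs": {"series": [[[0, 0, 0.3], 10, 0.4], [[0, 0, 0.3], 10, 0.4], [[0, 0, 0], 0, 0.4]]}}

```text
time: 19.48
tool_pos: [498.6, -20.9, 90.9]
eef_rot: [-180.0, 0.0, 15.1]
wrist_force: [-2.1, -0.8, 7.1]
gripper_width: 31.2
grasp_force: 59.9
```

```bash
python3 tab.py
```

```text
red 13 334.8 211.2 212 j6 71.2 F [-2.1 -0.8  7.1] M [-0.28  0.41 -0.24] w 31.2
[array([334.6, 211.4]), array([333. , 214.3])]
```

Call:
{"fn": "send_rows", "kwargs": {"series": [[[0, 0, 0], 10, 0.4], [[0, 0, 0], 0, 0.4]]}}

```text
time: 19.77
tool_pos: [498.6, -20.8, 90.7]
eef_rot: [-180.0, 0.0, 5.1]
wrist_force: [-1.9, -1.2, 3.6]
gripper_width: 31.2
grasp_force: 59.6
```

```bash
python3 tab.py
```

```text
red 13 334.8 211.2 212 j6 81.2 F [-1.9 -1.2  3.6] M [-0.21  0.28 -0.18] w 31.2
[array([334.6, 211.4]), array([333. , 214.3])]
```

Call:
{"fn": "send_rows", "kwargs": {"series": [[[0, 0, 0.4], 8, 0.4], [[0, 0, 0.4], 8, 0.4], [[0, 0, 0], 0, 0.4]]}}

```text
time: 20.2
tool_pos: [498.7, -20.8, 90.4]
eef_rot: [-180.0, 0.0, -11.0]
wrist_force: [-4.1, -0.7, 9.6]
gripper_width: 30.8
grasp_force: 60.4
```

```bash
python3 tab.py
```

```text
red 12 334.5 211.2 212 j6 97.3 F [-4.1 -0.7  9.6] M [-0.2   0.67 -0.13] w 30.8
[array([334.6, 211.4]), array([333. , 214.3])]
```

Call:
{"fn": "send_rows", "kwargs": {"series": [[[0, 0, 0], 10, 0.4], [[0, 0, 0], 0, 0.4]]}}

```text
time: 20.5
tool_pos: [498.7, -20.8, 90.3]
eef_rot: [180.0, 0.0, -21.1]
wrist_force: [-4.7, -0.5, 8.9]
gripper_width: 31.0
grasp_force: 60.3
```

```bash
python3 tab.py
```

```text
red 13 334.8 211.2 212 j6 107.3 F [-4.7 -0.5  8.9] M [-0.14  0.56 -0.13] w 31.0
[array([334.6, 211.4]), array([333. , 214.3])]
```

Call:
{"fn": "send_rows", "kwargs": {"series": [[[0, 0, 0], 10, 0.4], [[0, 0, 0], 0, 0.4]]}}

```text
time: 20.8
tool_pos: [498.7, -20.7, 90.3]
eef_rot: [180.0, 0.0, -31.1]
wrist_force: [-3.3, -0.9, 8.5]
gripper_width: 30.7
grasp_force: 60.2
```

```bash
python3 tab.py
```

```text
red 12 334.5 211.2 212 j6 117.3 F [-3.3 -0.9  8.5] M [-0.08  0.65 -0.14] w 30.7
[array([334.6, 211.4]), array([333. , 214.3])]
```

Call:
{"fn": "send_rows", "kwargs": {"series": [[[0, 0, 0], 8, 0.4], [[0, 0, 0], 0, 0.4]]}}

```text
time: 21.1
tool_pos: [498.7, -20.7, 90.2]
eef_rot: [180.0, 0.0, -39.0]
wrist_force: [-3.0, 0.3, 7.6]
gripper_width: 30.7
grasp_force: 60.1
```

```bash
python3 tab.py
```

```text
red 13 334.8 211.2 212 j6 125.3 F [-3.   0.3  7.6] M [-0.08  0.55 -0.15] w 30.7
[array([334.6, 211.4]), array([333. , 214.3])]
```

Call:
{"fn": "send_rows", "kwargs": {"series": [[[0, 0, 0], 9, 0.4], [[0, 0, 0], 0, 0.4]]}}

```text
time: 21.4
tool_pos: [498.7, -20.7, 90.2]
eef_rot: [180.0, 0.0, -48.1]
wrist_force: [-2.8, 0.6, 6.4]
gripper_width: 31.2
grasp_force: 60.0
```

```bash
python3 tab.py
```

```text
red 13 334.8 211.2 212 j6 134.3 F [-2.8  0.6  6.4] M [-0.06  0.6  -0.09] w 31.2
[array([334.6, 211.4]), array([333. , 214.3])]
```

Call:
{"fn": "send_rows", "kwargs": {"series": [[[0, 0, 0], 9, 0.4], [[0, 0, 0], 0, 0.4]]}}

```text
time: 21.7
tool_pos: [498.7, -20.7, 90.1]
eef_rot: [180.0, 0.0, -57.1]
wrist_force: [-2.1, 0.1, 5.6]
gripper_width: 30.9
grasp_force: 59.9
```

```bash
python3 tab.py
```

```text
red 13 334.7 211.3 213 j6 143.3 F [-2.1  0.1  5.6] M [-0.02  0.49 -0.12] w 30.9
[array([334.6, 211.4]), array([333. , 214.3])]
```

The last joint is near its limit, so I'll let go, turn back 180° and take one look with the wrist camera.

Call:
{"fn": "send_rows", "kwargs": {"series": [[[0, 0, 0], 0, -0.4], [[0, 0, 0], 0, -0.4], [[0, 0, 0], 0, -0.4], [[0, 0, 0], -10, -0.4], [[0, 0, 0], -10, -0.4], [[0, 0, 0], -10, -0.4], [[0, 0, 0], -10, -0.4], [[0, 0, 0], -10, -0.4], [[0, 0, 0], -10, -0.4], [[0, 0, 0], -10, -0.4], [[0, 0, 0], -10, -0.4], [[0, 0, 0], -10, -0.4]]}}

```text
time: 23.25
tool_pos: [498.9, -20.8, 90.0]
eef_rot: [180.0, -0.0, 33.0]
wrist_force: [-0.2, 0.5, 0.3]
gripper_width: 59.5
grasp_force: 0.0
```

Call:
{"fn": "send_rows", "kwargs": {"series": [[[0, 0, 0], -10, -0.4], [[0, 0, 0], -10, -0.4], [[0, 0, 0], -10, -0.4], [[0, 0, 0], -10, -0.4], [[0, 0, 0], -10, -0.4], [[0, 0, 0], -10, -0.4], [[0, 0, 0], -10, -0.4], [[0, 0, 0], -10, -0.4], [[0, 0, 0], -10, -0.4], [[0, 0, 0], 0, -0.4], [[0, 0, 0], 0, -0.4]]}}

```text
time: 24.62
tool_pos: [498.9, -20.9, 90.0]
eef_rot: [180.0, -0.0, 122.4]
wrist_force: [0.4, -0.4, 0.3]
gripper_width: 59.7
grasp_force: 0.0
```

Run:
```python
from kfit import *
from tab import tab
tab(); C,im=snap("w7"); A=optics.grab_frame("scene"); X=np.array([498,-20.8]); a=np.array([-.981,-.193])
print("tab out/in px",w2p(C,(*(X+34*a),62)).round(),w2p(C,(*(X+20*a),62)).round(),w2p(C,(*X,116)).round())
cv2.imwrite("pics/m7.png",np.hstack([cv2.resize(A[182:232,312:357],(300,333),interpolation=cv2.INTER_CUBIC),cv2.resize(im[140:340,200:500],(500,333),interpolation=cv2.INTER_CUBIC)]))
```

```text
red 15 334.8 211.4 213 j6 -36.2 F [ 0.4 -0.4  0.3] M [0.02 0.09 0.03] w 59.7
t 24.675 pos [498.9 -20.8  90. ] rot [-180.     0.   122.5] q [ -3.8  26.7 114.1  -0.   39.2 -36.2] w 59.7 F [ 0.1  0.2 -1. ]
tab out/in px [271. 213.] [291. 220.] [319. 278.]
```

View pics/m7.png

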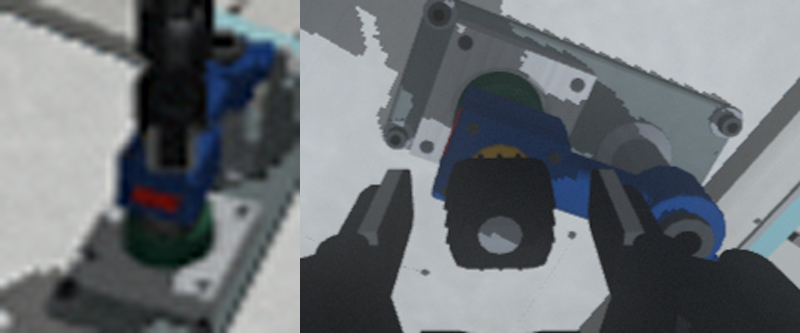

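The knob is square to the fingers, so it did turn with the hand. The tab is still flush and the arm is at its stop. I'll regrip and continue in small steps.

Call:
{"fn": "send_rows", "kwargs": {"series": [[[0, 0, 0], 0, 0], [[0, 0, 0], 0, 0.4], [[0, 0, 0], 0, 0.4], [[0, 0, 0], 0, 0.4], [[0, 0, 0], 0, 0.4], [[0, 0, 0], 8, 0.4], [[0, 0, 0], 0, 0.4]]}}

```text
time: 25.65
tool_pos: [498.9, -20.9, 90.1]
eef_rot: [180.0, -0.0, 114.6]
wrist_force: [-1.1, -1.1, 4.4]
gripper_width: 30.7
grasp_force: 59.2
```

```bash
python3 tab.py
```

```text
red 36 333.9 212.7 215 j6 -28.4 F [-1.1 -1.1  4.4] M [-0.22  0.34 -0.14] w 30.7
[array([334.6, 211.4]), array([333. , 214.3])]
```

The tab has popped: the red area went from 15 to 36 px and reaches the predicted out position. I'll stop turning, let go and retreat.

Call:
{"fn": "send_rows", "kwargs": {"series": [[[0, 0, 0], 0, -0.2], [[0, 0, 0], 0, -0.4], [[0, 0, 0], 0, -0.4], [[0, 0, 0], 0, -0.4], [[0, 0, -15], 0, -0.4], [[0, 0, -40], 0, -0.4], [[0, 0, -50], 0, -0.4], [[0, 0, -30], 0, -0.4], [[0, 0, 0], 0, -0.4], [[0, 0, 0], 0, -0.4]]}}

```text
time: 26.95
tool_pos: [498.4, -20.8, 225.0]
eef_rot: [-180.0, -0.0, 114.6]
wrist_force: [-1.0, -0.8, -0.0]
gripper_width: 60.1
grasp_force: 0.0
```

Run:
```python
from w import *
from tab import tab
print(tab()); C,im=snap("w8"); r=im.astype(int); X=np.array([498,-20.8]); a=np.array([-.981,-.193])
m=(r[...,2]>60)&(r[...,2]>1.5*r[...,1])&(r[...,2]>1.5*r[...,0])
for d in (20,34): print(d,w2p(C,(*(X+d*a),62)).round(1))
u=w2p(C,(*(X+27*a),62)).astype(int); mm=np.zeros_like(m); mm[u[1]-25:u[1]+25,u[0]-25:u[0]+25]=1; y,x=np.nonzero(m&mm)
P=np.array([p2w(C,(i,j),62)[:2] for i,j in zip(x,y)]); d=(P-X)@a; print(len(x),"radial extent",d.min().round(1),d.max().round(1))
```

```text
red 36 333.9 212.7 215 j6 -28.4 F [-1.  -0.8 -0. ] M [ 0.   -0.03 -0.04] w 60.1
[array([334.6, 211.4]), array([333. , 214.3])]
t 27.0 pos [498.1 -20.8 224.4] rot [-179.9   -0.   114.6] q [ -3.8  14.2 109.4  -0.   56.5 -28.4] w 59.9 F [-0.6 -0.1  0.1]
20 [303.3 174.5]
34 [291.1 171.6]
207 radial extent 21.5 34.1
```

The tab stands out to 34 mm from the screw's axis, as it should when popped, and the hand is clear.

```bash
python3 -c "
from bench import manip; print(manip.hand_in())"
```

```text
the job is handed in; nothing more can be done
None
```

The job is handed in: the green roller is clamped in the pocket with the arm at its stop, the red tab is out (turning stopped within 8° of the pop), and the gripper is clear at about 27 of the 72 s.

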